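# Fetch the quick-release plate from behind the shelf stock

### The job

A customer needs the long aluminium quick-release plate that lies at the back of the gray shelf, behind the viewfinder, the focus gearbox and the brass tripod adapter. Stand those three aside on the black rubber counter mat, lay the plate flat in the blue checkout tray, then stand each of the three back on the shelf, square to it, on the very spot it came from. Set everything down without dropping it or tipping it over, and leave the film reel, the lens and the filter case where they are.

Things in the scene. Friction and masses are not known exactly. Their poses are not given: they have to be found in the camera images.
- shelf: Gray powder-coated steel shelf, fixed, 180 deep (its x) x 300 wide (y). Origin on the counter under its centre; x points from its open front (robot side) to its back, z up. The deck is 75 above the counter (a locked compartment is below). Back and ends carry a perforated rim 3 thick rising 50 above the deck, inner faces at x = +87 and y = +-147.
- viewfinder: Loose electronic viewfinder, 0.30 kg, standing in the front row on the deck: charcoal body 46 (its x) x 58 (y) x 62 high, round open black rubber eyecup (45 wide) on top to 92 high. Origin at the centre of its underside, z up. x starts roughly along the shelf's x; neighbours stand about 14 clear in y. Grip across its 46 mm, along x, at 45 above its underside.
- gearbox: Loose follow-focus gearbox, 0.38 kg, standing in the front row on the deck: black housing 46 (its x) x 56 (y) x 66 high, green anodized toothed focus gear ring (47 wide) on top from 71 to 83, steel stub to 86. Origin at the centre of its underside, z up, x roughly along the shelf's x. Grip across its 46 mm, along x, at 45 above its underside.
- adapter: Loose brass tripod screw adapter, 0.48 kg, standing in the front row on the deck: base 46 (its x) x 56 (y) x 18 high, round column 34 in diameter from 18 to 70, thin screw on top to 86. Origin at the centre of its underside, z up, x roughly along the shelf's x. Grip the column along x at 50 above the underside.
- plate: Loose long aluminium quick-release plate, 0.19 kg, black rubber pads and two screws on top: 42 (its x) x 120 (y) x 14 thick. Origin at the centre of its underside. Lies flat on the deck behind the three, x along the shelf's x, front edge only 4 to 9 behind their rear faces, rear edge about 30 from the back rim, so it can be gripped (across its 42 mm) only once they are gone.
- mat: Black rubber counter mat, fixed, 270 (its x) x 160 (its y) x 3 thick, flat on the counter at the left or right of the shelf: the place to set things aside, with room for the three in a row along its x. Origin at the centre of its underside, so its top is 3 above the origin.
- tray: Blue plastic checkout tray, fixed, open box 270 (its x) x 180 (its y) x 32 high, walls and floor 5 thick, on the counter at the other side. Origin at the centre of its underside. The customer's filter case lies in its +x half; the plate fits in the free -x half, centred about x = -50, with its long side along the tray's y.
- filter_case: Bystander: the customer's flat black filter case, loose, 76 (its x) x 84 (y) x 18 thick, lying in the +x half of the tray, centred about x = +78 in the tray's frame. Origin at the centre of its underside. Do not disturb it.
- reel: Bystander: silver 16 mm metal film reel, loose, 92 in diameter, 19 thick, lying flat on the counter between robot and shelf. Origin at the centre of its underside. Do not disturb it.
- lens: Bystander: black prime lens, loose, 66 in diameter, 82 tall, standing upright on the counter between robot and shelf. Origin at the centre of its underside. Do not disturb it.

How it is judged:
On the way, in this order (a step that is already met when the one before it is completed fails the run):
1. viewfinder, gearbox and adapter all stand released on the mat while the plate is still in its place on the shelf (x of viewfinder in the frame of mat between -0.135 and 0.135 m and y of viewfinder in the frame of mat between -0.08 and 0.08 m and z of viewfinder in the frame of mat between -0.003 and 0.01 m and linear speed of each of viewfinder, gearbox, adapter below 0.02 m/s and angular speed of each of viewfinder, gearbox, adapter below 0.2 rad/s and angle between each of viewfinder, gearbox, adapter's own z axis and vertical below 0.1 rad and contact force between the fingers and viewfinder below 0.2 N and x of gearbox in the frame of mat between -0.135 and 0.135 m and y of gearbox in the frame of mat between -0.08 and 0.08 m and z of gearbox in the frame of mat between -0.003 and 0.01 m and contact force between the fingers and gearbox below 0.2 N and x of adapter in the frame of mat between -0.135 and 0.135 m and y of adapter in the frame of mat between -0.08 and 0.08 m and z of adapter in the frame of mat between -0.003 and 0.01 m and contact force between the fingers and adapter below 0.2 N and distance of plate from where it was at the start of the episode below 0.03 m), for 0.2 s.
2. the plate lies flat and released in the tray (x of plate in the frame of tray between -0.115 and 0.115 m and y of plate in the frame of tray between -0.08 and 0.08 m and z of plate in the frame of tray between 0 and 0.011 m and linear speed of plate below 0.02 m/s and angular speed of plate below 0.2 rad/s and angle between plate's own z axis and vertical below 0.1 rad and contact force between the fingers and plate below 0.2 N), for 0.2 s.
At the end, for the whole second after the job is handed in: The plate lies flat (within 0.1 rad) on the tray's floor; viewfinder, gearbox and adapter each stand upright within 15 mm of where they started on the shelf, their sides square to the shelf within 0.2 rad (either way round); all released and at rest (all of step 2 and distance of each of viewfinder, gearbox, adapter from where it was at the start of the episode below 0.015 m and angle between the x axis of each of viewfinder, gearbox, adapter and the x axis of shelf, either way round below 0.2 rad and linear speed of each of viewfinder, gearbox, adapter below 0.02 m/s and angular speed of each of viewfinder, gearbox, adapter below 0.2 rad/s and angle between each of viewfinder, gearbox, adapter's own z axis and vertical below 0.1 rad and contact force between the fingers and viewfinder below 0.2 N and contact force between the fingers and gearbox below 0.2 N and contact force between the fingers and adapter below 0.2 N); the robot touches nothing.
It fails at once if the reel or the lens is moved by more than 15 mm or tipped ((distance of reel from where it was at the start of the episode above 0.015 m or angle between reel's own z axis and vertical above 0.3 rad) or (distance of lens from where it was at the start of the episode above 0.015 m or angle between lens's own z axis and vertical above 0.3 rad)).
It fails at once if the filter case is moved by more than 20 mm or tipped (distance of filter_case from where it was at the start of the episode above 0.02 m or angle between filter_case's own z axis and vertical above 0.3 rad).
It fails at once if a handled thing is tipped over (angle between any of viewfinder, gearbox, adapter, plate's own z axis and vertical above 0.7 rad).
It fails at once if a handled thing is dropped: it moves faster than 0.6 m/s (a free fall of about 2 cm) while the fingers are not holding it ((linear speed of viewfinder above 0.6 m/s and contact force between the fingers and viewfinder below 0.2 N) or (linear speed of gearbox above 0.6 m/s and contact force between the fingers and gearbox below 0.2 N) or (linear speed of adapter above 0.6 m/s and contact force between the fingers and adapter below 0.2 N) or (linear speed of plate above 0.6 m/s and contact force between the fingers and plate below 0.2 N)).
It also fails if it takes over 141 s, if anything falls off the work surface, if the arm or the gripper's body presses on something with over 40 N, if the wrist force passes 120 N, or if a joint passes its speed limit or range.

### The arm

A 7-joint arm with a two-finger parallel gripper is mounted at the origin on the work surface. World frame = base frame: x ahead of the robot, y to its left, z up, the work surface at z = 0. Lengths are in m, angles in rad, forces in N, time in s.
With the tool pointing down it reaches from about 0.35 to 0.9 m from the base axis. Payload 8.1 kg.
Tool frame: the origin (TCP) lies on the front face of the gripper's body, between the roots of the fingers; the fingertips stand 66 mm ahead of it and the grasp point (between the pads) lies 47 mm ahead of it (arm.finger_overhang is the distance from the TCP to the fingertips, in m); z points along the fingers, y is the line along which they close (so a half turn about z gives the same grasp; the last joint's range is limited). The gripper opens to 92 mm and grips with 3 to 60 N. Pads are 19 mm wide; open, the fingers measure 130 mm over their backs; the gripper's body (75 mm by 190 mm) begins 47 mm behind the grasp point.
Start: joints at [-1.25, 0.434, 0.025, 1.573, -0.012, 1.134, -0.075], TCP at [0.257, 0.57, 0.292] pointing down, gripper open.
Joint ranges: [-2.62, 2.62], [-0.44, 2.09], [-1.27, 1.32], [0.08, 2.57], [-1.32, 4.46], [0.12, 2], [-2.74, 2.74]. Speed limits (rad/s): [2.22, 2.22, 3.01, 3.01, 3.14, 3.14, 3.14].

### API

Orientations are given as a rotation vector (axis times angle).
In Python, from cell import readout, cams, workorder, spotter, arm gives the robot as it stands.
- The arm moves only by the tool run_rows, called by a JSON object that holds its "api" and its "payload". Schema: {"type":"object","properties":{"offsets":{"type":"array","items":{"type":"array","items":{"type":"array","items":{"type":"number"},"minItems":5,"maxItems":5},"minItems":1,"maxItems":10},"minItems":1,"maxItems":1},"squeeze":{"type":"number"},"only":{"type":"string"},"quiet":{"type":"boolean"},"lines":{"type":"string"}},"required":["offsets"],"additionalProperties":false}. offsets is a list that holds a single list of rows (three levels of brackets), with 1 to 10 rows, each of 5 numbers: dx, dy, dz in m, then a turn about the tool's z in rad, then the opening from 0.0 (shut) to 1.0 (fully open); each row shifts and turns the commanded pose from where the row before left it, along the tool's axes as they then stand; what a row does not reach is not made up. A row lasts 1/10 s, in which the tool goes at most 0.05 m and 0.15 rad, less where a joint would pass 70% of its speed; a pose out of reach is approached as far as the arm can. The fingers move at their own pace and stop on an object; squeeze is the grip in N (left out, the last holds). Time passes only in rows, so rows that do not move let the fingers close. The tool returns the time, the measured TCP pose, the force, the opening and the grip force at its end. only (a regular expression) keeps the lines of the reply that match it, lines (a string "A,B") keeps lines A to B, and quiet returns only ok. Input that does not fit is refused with a message, and nothing moves.
- readout.observe(): the state, without advancing time (a new reading comes with each control period).
- cams.get_image(name): name is "scene" or "top"; returns a dict with "image" (400x640x3 uint8, blue, green, red), "fx", "fy", "cx", "cy" (pixels), "distortion" ([k1, k2, p1, p2, k3] as OpenCV has them; the pictures are not rectified), "cam_to_world" (4x4, takes a point from camera to world coordinates). Camera axes: x right, y down, z forward; pixel columns grow to the right and rows downward; lengths in m; the calibration is good to about 2 mm. A picture is of the moment at which its call begins. There is no depth.
- workorder.sign_off(): hands the job in; it is judged then, once.
Trained networks look in a picture, given as the dict that the camera call returned (one of the last four; its "shot" number tells which), for a name from the list of things; names that differ only in an ending like _2 or _b are one class to them, and where a whole thing is asked for, a point or a joint stands for the part that bears it (a point fixed in the world has none). Each returns a list of dicts, best first, with "score" (0 to 1); they miss things now and then, are a little off and sometimes report something else, mostly with a low value. They report only what shows in the picture. A call takes as long as a camera call.
- spotter.boxes_of(picture, name): "centre" ([x, y, z] in m, in the coordinates of the camera as it stood for that picture, good to about 4 mm: the middle of the surface that is visible of it).
The state is a dict: "clock": time; "joints": joint angles; "dq": joint speeds; "joint_efforts": joint torques, N m; "position": TCP position; "ee_rot": TCP orientation; "force": force on the tool from outside, world axes, zero at the start; "ft_torque": the same for the moment, N m; "width": opening from 0.0 (shut) to 1.0 (fully open); "gripper_force": force on a finger pad.
Only numpy, scipy, OpenCV 4.12 (cv2) and the standard library are available. Lean on these libraries where they do the work, as an engineer would, in place of code of your own. Each camera call takes 0.05 s, during which the arm holds its last target. There are 200 camera calls.

## Working session

There is one attempt and no reset: what is moved stays moved. The work goes in short steps, Python scripts to look and compute and a tool call to move; the robot and the scene stay as the last step left them, time stands still between calls to the robot, and variables do not carry over. Pictures are saved under pics/ and viewed, at most 14 in all, crops included, and the job is handed in when it is done.

```bash
mkdir -p pics; ls
```

Create h.py:
```python
import numpy as np,cv2
from cell import readout,cams,workorder,spotter,arm
def shot(n,f=None):
    p=cams.get_image(n)
    if f: cv2.imwrite('pics/'+f,p['image'])
    return p
def K(p): return np.array([[p['fx'],0,p['cx']],[0,p['fy'],p['cy']],[0,0,1.]])
def ray(p,uv,z):
    n=cv2.undistortPoints(np.array(uv,float).reshape(-1,1,2),K(p),np.array(p['distortion'])).reshape(-1,2)
    T=np.array(p['cam_to_world']);o=T[:3,3]
    d=np.c_[n,np.ones(len(n))]@T[:3,:3].T
    return o+d*((z-o[2])/d[:,2])[:,None]
def proj(p,X):
    T=np.linalg.inv(np.array(p['cam_to_world']))
    return cv2.projectPoints(np.array(X,float).reshape(-1,1,3),cv2.Rodrigues(T[:3,:3])[0],T[:3,3],K(p),np.array(p['distortion']))[0].reshape(-1,2)
def find(p,n):
    T=np.array(p['cam_to_world'])
    return [(round(r['score'],2),np.round(T[:3,:3]@np.array(r['centre'])+T[:3,3],4).tolist()) for r in spotter.boxes_of(p,n)[:2]]
```

Run:
```python
from h import *
for c in('top','scene'):
    p=shot(c,c+'0.png');print(c,np.round(p['cam_to_world'],3).tolist())
    for n in 'shelf viewfinder gearbox adapter plate mat tray filter_case reel lens'.split():print(n,find(p,n))
print(readout.observe())
```

```text
pics
top [[-0.115, -0.97, 0.216, 0.311], [-0.993, 0.112, -0.025, 0.003], [-0.0, -0.218, -0.976, 1.085], [0.0, 0.0, 0.0, 1.0]]
shelf [(0.83, [0.6194, 0.0319, 0.0734]), (0.5, [0.6189, 0.1039, 0.1338])]
viewfinder [(0.7, [0.6211, 0.1034, 0.1347])]
gearbox [(0.97, [0.5975, -0.0378, 0.1484])]
adapter [(0.76, [0.6097, 0.0359, 0.0895])]
plate [(0.88, [0.6669, 0.0183, 0.0845])]
mat [(0.87, [0.4845, -0.3446, 0.0024])]
tray [(0.66, [0.4544, 0.3285, 0.0039])]
filter_case [(0.59, [0.546, 0.342, 0.0234])]
reel [(0.6, [0.3973, 0.1013, 0.0163]), (0.46, [0.4869, -0.3441, 0.0001])]
lens [(0.57, [0.363, -0.1102, 0.0776])]
scene [[0.678, 0.56, -0.476, 1.092], [0.735, -0.521, 0.434, -0.516], [-0.005, -0.644, -0.765, 0.997], [0.0, 0.0, 0.0, 1.0]]
shelf [(0.59, [0.688, -0.0109, 0.072])]
viewfinder []
gearbox [(0.67, [0.6221, -0.0509, 0.1401])]
adapter [(0.58, [0.6328, 0.023, 0.1053]), (0.23, [0.3825, -0.1228, 0.0732])]
plate [(0.66, [0.6411, 0.0919, 0.1292]), (0.6, [0.6765, 0.0157, 0.0886])]
mat [(0.62, [0.5029, -0.3492, -0.0001])]
tray [(0.7, [0.4519, 0.3387, 0.0025])]
filter_case [(0.65, [0.4051, 0.0925
[... 177 characters left out ...]
oints': array([-1.24961628,  0.43443054,  0.02500779,  1.57318672, -0.01160109,
        1.1339795 , -0.07510361]), 'dq': array([ 7.88394468e-04,  6.13956194e-05, -1.16409558e-03, -1.49496810e-03,
        1.70651022e-04, -4.25542133e-04, -2.37969160e-03]), 'joint_efforts': array([ 1.76321328e-04, -6.67688441e+01,  9.83925462e-01, -3.14822030e+01,
       -6.06956100e-02,  3.27731576e-02,  8.71673660e-05]), 'position': array([0.25704148, 0.56972133, 0.29229026]), 'ee_rot': array([6.60842781e-01, 3.07126907e+00, 2.16974548e-04]), 'force': array([ 0.44825011, -0.12152984,  0.87065473]), 'ft_torque': array([ 0.01676557, -0.02306433,  0.02069166]), 'gripper_force': 0.0, 'width': 0.9980360280590622}
```

View pics/top0.png

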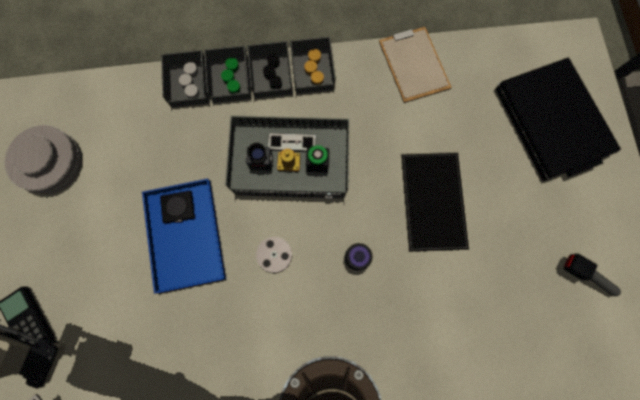

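View pics/scene0.png

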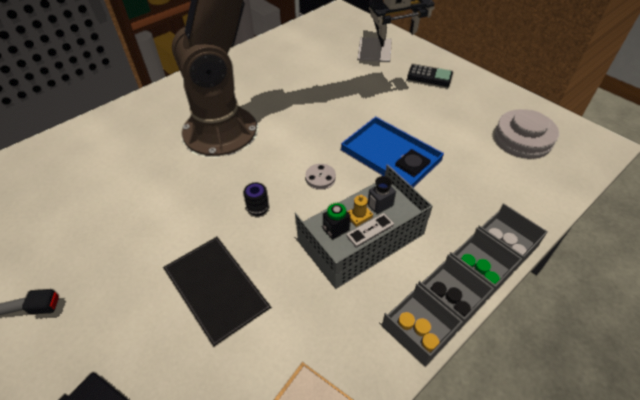

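The top picture shows the tray at (185,236), the shelf at (290,157), and the mat at (435,202). In it, the viewfinder is at (259,155), the adapter at (289,160) and the gearbox at (318,157), with the plate behind them at (292,142), the reel at (274,254) and the lens at (358,257). The scene view agrees. Next I zoom in on the shelf.

Run:
```python
from h import *
t=cv2.imread('pics/top0.png');s=cv2.imread('pics/scene0.png')
cv2.imwrite('pics/ct.png',cv2.resize(t[108:208,222:356],None,fx=5.9,fy=5.9,interpolation=cv2.INTER_CUBIC))
cv2.imwrite('pics/cs.png',cv2.resize(s[165:290,290:440],None,fx=4.8,fy=4.8,interpolation=cv2.INTER_CUBIC))
```

```text
(no output)
```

View pics/ct.png

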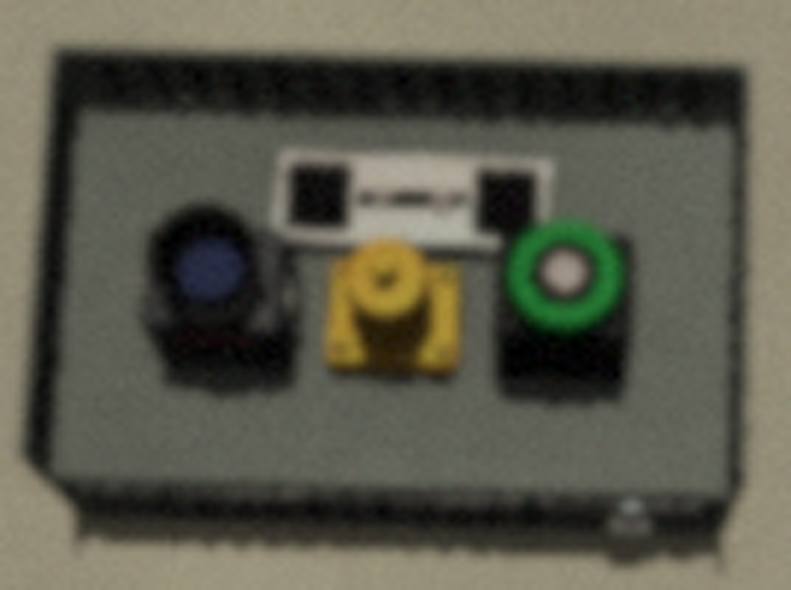

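View pics/cs.png

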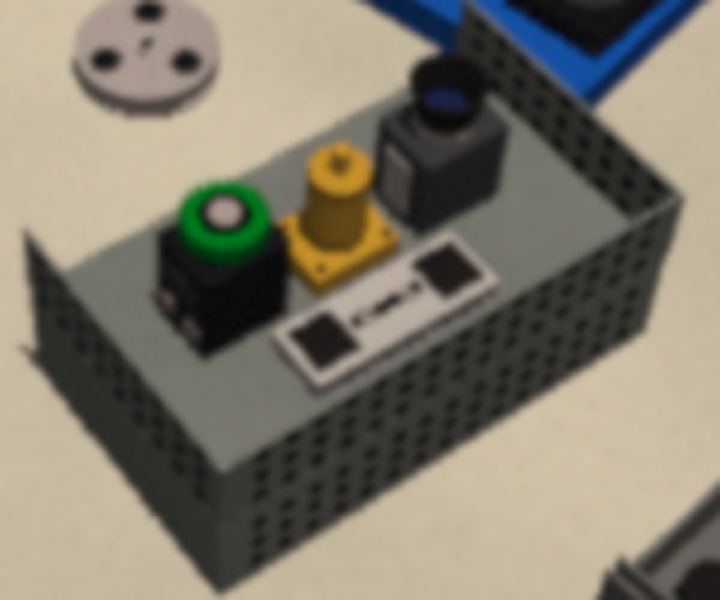

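The crops resolve the deck edges, the plate corners, and the tops and base edges of all three objects. I'll convert those pixels to positions.

Create m.py:
```python
from h import *
t=shot('top');s=shot('scene')
T=lambda u,z:ray(t,[[(u[0]+.5)/5.9-.5+222,(u[1]+.5)/5.9-.5+108]],z)[0]
S=lambda u,z:ray(s,[[(u[0]+.5)/4.8-.5+290,(u[1]+.5)/4.8-.5+165]],z)[0]
def pr(n,*P):
    for q in P: print(n,np.round(q,4)[:2])
    for a,b in zip(P,P[1:]): print('   d',np.round(np.linalg.norm(b-a),4),'deg',round(np.degrees(np.arctan2(*(b-a)[1::-1])),1))
```

Run:
```python
from m import *
pr('deckback T',T((78,108),.075),T((728,125),.075))
pr('deckfront T',T((50,478),.075),T((735,498),.075))
pr('plate T',T((272,240),.089),T((282,150),.089),T((552,160),.089))
pr('plate S',S((318,382),.089),S((275,330),.089),S((452,235),.089),S((498,280),.089))
pr('vf frontbottom T',T((165,385),.075),T((293,385),.075))
pr('gb frontbottom T',T((500,397),.075),T((622,400),.075))
pr('ad base top T',T((325,363),.093),T((458,372),.093))
pr('ad base S',S((320,280),.093),S((398,235),.093))
pr('ad col T',T((388,280),.145));pr('ad S',S((340,165),.145))
pr('gb ring T',T((565,275),.158));pr('gb S',S((225,215),.158))
pr('gb stub T',T((566,272),.161));pr('gb S',S((223,211),.161))
pr('gb bottom S',S((158,300),.075),S((207,356),.075),S((285,303),.075))
pr('vf eye T',T((207,262),.167));pr('vf S',S((449,88),.167))
pr('vf top S',S((378,130),.137),S((428,166),.137),S((508,128),.137))
tt=lambda u:ray(t,[u],.0)[0]
pr('mat T',*[ray(t,[u],.003)[0] for u in [(402,153),(458,153),(468,248),(410,250)]])
pr('tray T',*[ray(t,[u],.032)[0] for u in [(143,190),(210,180),(225,278),(155,292)]])
```

```text
deckback T [0.7356 0.1644]
deckback T [ 0.6941 -0.1231]
   d 0.2904 deg -98.2
deckfront T [0.5676 0.1887]
deckfront T [ 0.5248 -0.1036]
   d 0.2954 deg -98.3
plate T [0.659  0.0827]
plate T [0.6998 0.0746]
plate T [ 0.6815 -0.0425]
   d 0.0416 deg -11.2
   d 0.1185 deg -98.9
plate S [ 0.6846 -0.0403]
plate S [ 0.6463 -0.0334]
plate S [0.6664 0.081 ]
plate S [0.7036 0.0763]
   d 0.0389 deg 169.8
   d 0.1162 deg 80.0
   d 0.0375 deg -7.2
vf frontbottom T [0.6033 0.136 ]
vf frontbottom T [0.5968 0.0807]
   d 0.0557 deg -96.6
gb frontbottom T [ 0.5811 -0.0082]
gb frontbottom T [ 0.5737 -0.0606]
   d 0.053 deg -98.1
ad base top T [0.5999 0.0648]
ad base top T [0.5893 0.0086]
   d 0.0571 deg -100.6
ad base S [0.6413 0.0047]
ad base S [0.6485 0.0571]
   d 0.0529 deg 82.2
ad col T [0.6168 0.0326]
ad S [0.6215 0.0359]
gb ring T [ 0.6065 -0.0389]
gb S [ 0.6123 -0.0385]
gb stub T [ 0.6067 -0.0393]
gb S [ 0.6114 -0.0392]
gb bottom S [ 0.5826 -0.058 ]
gb bottom S [ 0.6271 -0.0639]
gb bottom S [ 0.6304 -0.0096]
   d 0.0448 deg -7.5
   d 0.0544 deg 86.5
vf eye T [0.6255 0.1031]
vf S [0.6355 0.1013]
vf top S [0.6137 0.0735]
vf top S [0.649  0.0745]
vf top S [0.66   0.1252]
   d 0.0353 deg 1.6
   d 0.0519 deg 77.8
mat T [ 0.6324 -0.2803]
mat T [ 0.6145 -0.4357]
mat T [ 0.3524 -0.4118]
mat T [ 0.3652 -0.258 ]
   d 0.1564 deg -96.5
   d 0.2633 deg 174.8
   d 0.1543 deg 85.2
tray T [0.6014 0.4275]
tray T [0.6082 0.2482]
tray T [0.348  0.2259]
tray T [0.3333 0.4041]
   d 0.1794 deg -87.8
   d 0.2611 deg -175.1
   d 0.1788 deg 94.7
```

Create g.py:
```python
import sys,numpy as np
from cell import readout
from scipy.spatial.transform import Rotation as R
# usage: g.py x y z [yawdeg of tool y] -> needed deltas in tool axes (after the turn)
def show(x,y,z,yaw=-8.3):
    o=readout.observe();p=o['position'];r=R.from_rotvec(o['ee_rot']).as_matrix()
    cur=np.degrees(np.arctan2(r[1,1],r[0,1]));a=np.radians(yaw)
    Y=np.array([np.cos(a),np.sin(a),0]);X=np.array([-Y[1],Y[0],0])
    d=np.array([x,y,z])-p
    print('t',o['clock'],'p',np.round(p,4),'yaw',round(cur,2),'tilt',round(np.degrees(np.arccos(-r[2,2])),2),'F',np.round(o['force'],1),'w',round(o['width'],3),'gf',round(o['gripper_force'],1))
    print('tool d',np.round([d@X,d@Y,-d[2]],4),'turn',round(-np.radians(yaw-cur),4))
if __name__=='__main__': show(*map(float,sys.argv[1:]))
```

```text
(no output)
```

{"api": "run_rows", "payload": {"offsets": [[[0,0,0,0.1435,1],[0,0,0,0.1435,1],[0,0,0,0.1435,1],[0,0,0,0.1435,1],[0,0,0,0.1435,1],[0,0,0,0.1435,1],[0,0,0,0.1435,1],[0,0,0,0.1435,1],[0,0,0,0.1435,1],[0,0,0,0,1]]]}}

```text
clock: 2.2
position: [0.2569, 0.5698, 0.2922]
ee_rot: [2.378, 2.053, 0.0]
force: [0.1, -0.1, -0.6]
width: 1.001
gripper_force: 0.0
```

{"api": "run_rows", "payload": {"offsets": [[[-0.03,0.024,0,0,1],[-0.03,0.024,0,0,1],[-0.03,0.024,0,0,1],[-0.03,0.024,0,0,1],[-0.03,0.024,0,0,1],[-0.03,0.024,0,0,1],[-0.03,0.024,0,0,1],[-0.03,0.024,0,0,1],[-0.03,0.024,0,0,1],[0,0,0,0,1]]]}}

```text
clock: 3.2
position: [0.4347, 0.2661, 0.2928]
ee_rot: [2.378, 2.05, 0.001]
force: [-0.4, -0.5, -0.6]
width: 0.999
gripper_force: 0.0
```

{"api": "run_rows", "payload": {"offsets": [[[-0.03,0.024,0,0,1],[-0.03,0.024,0,0,1],[-0.03,0.024,0,0,1],[-0.03,0.024,0,0,1],[-0.03,0.024,0,0,1],[-0.03,0.024,0,0,1],[-0.03,0.024,0,0,1],[-0.03,0.024,0,0,1],[0,0,0,0,1],[0,0,0,0,1]]]}}

```text
clock: 4.2
position: [0.5874, 0.0059, 0.292]
ee_rot: [-2.375, -2.057, 0.0]
force: [-0.7, 1.0, -0.2]
width: 1.0
gripper_force: 0.0
```

```bash
python3 g.py .607 -.0385 .292
```

```text
t 4.2 p [0.5874 0.0059 0.292 ] yaw -8.21 tilt 0.02 F [-0.7  1.  -0.2] w 1.0 gf 0.0
tool d [-0.0411  0.0258 -0.    ] turn 0.0016
```

{"api": "run_rows", "payload": {"offsets": [[[-0.0206,0.0129,0,0,1],[-0.0206,0.0129,0,0,1],[0,0,0,0,1],[0,0,0.03,0,1],[0,0,0.03,0,1],[0,0,0.03,0,1],[0,0,0.02,0,1],[0,0,0.014,0,1],[0,0,0,0,1],[0,0,0,0,1]]]}}

```text
clock: 5.2
position: [0.6072, -0.0374, 0.1688]
ee_rot: [2.375, 2.057, 0.001]
force: [-0.0, 0.4, 0.8]
width: 1.0
gripper_force: 0.0
```

```bash
python3 g.py .607 -.0385 .169
```

Run:
```python
from h import *
p=shot('scene','s1.png');cv2.imwrite('pics/s1c.png',cv2.resize(p['image'][130:290,280:440],None,fx=3.7,fy=3.7,interpolation=2))
```

```text
t 5.2 p [ 0.6072 -0.0374  0.1688] yaw -8.2 tilt 0.04 F [-0.   0.4  0.8] w 1.0 gf 0.0
tool d [-0.0011 -0.     -0.0002] turn 0.0017
```

View pics/s1c.png

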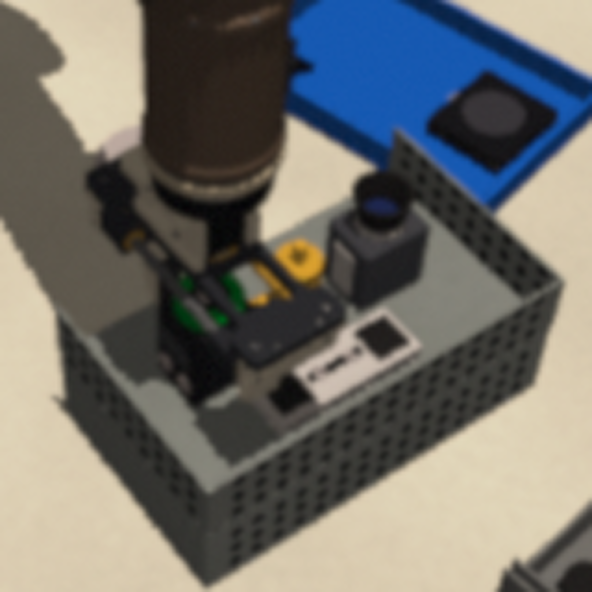

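The gripper straddles the gearbox around (210,330) in the crop, and it clears both the plate and the adapter. I'll close on it.

{"api": "run_rows", "payload": {"offsets": [[[0,0,0,0,0.7],[0,0,0,0,0.6],[0,0,0,0,0.55],[0,0,0,0,0.5],[0,0,0,0,0.45],[0,0,0,0,0.4],[0,0,0,0,0.4],[0,0,0,0,0.4],[0,0,0,0,0.4],[0,0,0,0,0.4]]], "squeeze": 25}}

```text
clock: 6.25
position: [0.6071, -0.0383, 0.1683]
ee_rot: [2.376, 2.055, 0.0]
force: [1.1, -0.5, -0.1]
width: 0.505
gripper_force: 25.0
```

{"api": "run_rows", "payload": {"offsets": [[[0,0,-0.005,0,0.4],[0,0,-0.015,0,0.4],[0,0,-0.03,0,0.4],[0,0,-0.03,0,0.4],[0,0,-0.03,0,0.4],[0,0,-0.02,0,0.4],[0,0,0,0,0.4]]]}}

```text
clock: 6.95
position: [0.608, -0.0388, 0.302]
ee_rot: [2.374, 2.052, 0.007]
force: [0.6, -0.2, -3.4]
width: 0.501
gripper_force: 25.0
```

Run:
```python
import g,numpy as np
c=np.array([.491,-.3465]);a=np.radians(-5);X=np.array([np.cos(a),np.sin(a)]);Y=np.array([-X[1],X[0]])
for n,m in dict(gb=(0,-.042),vf=(-.08,.042),ad=(.08,.042)).items():
    q=c+m[0]*X+m[1]*Y;print(n,q);g.show(*q,.30)
```

```text
gb [ 0.48733946 -0.38834018]
t 6.95 p [ 0.608  -0.0388  0.302 ] yaw -8.31 tilt 0.32 F [ 0.6 -0.2 -3.4] w 0.501 gf 25.0
tool d [-0.3633 -0.069   0.002 ] turn -0.0001
vf [ 0.41496497 -0.29768736]
t 6.95 p [ 0.608  -0.0388  0.302 ] yaw -8.31 tilt 0.32 F [ 0.6 -0.2 -3.4] w 0.501 gf 25.0
tool d [-0.284  -0.1537  0.002 ] turn -0.0001
ad [ 0.57435612 -0.31163228]
t 6.95 p [ 0.608  -0.0388  0.302 ] yaw -8.31 tilt 0.32 F [ 0.6 -0.2 -3.4] w 0.501 gf 25.0
tool d [-0.2748  0.0061  0.002 ] turn -0.0001
```

{"api": "run_rows", "payload": {"offsets": [[[-0.02,-0.004,0,0,0.4],[-0.04,-0.007,0,0,0.4],[-0.04,-0.007,0,0,0.4],[-0.04,-0.007,0,0,0.4],[-0.04,-0.008,0,0,0.4],[-0.04,-0.008,0,0,0.4],[-0.04,-0.008,0,0,0.4],[-0.04,-0.008,0,0,0.4],[-0.04,-0.008,0,0,0.4],[-0.023,-0.004,0,0,0.4]]]}}

```text
clock: 7.95
position: [0.4834, -0.3908, 0.2974]
ee_rot: [-2.38, -2.05, 0.003]
force: [-0.1, -0.5, -3.7]
width: 0.499
gripper_force: 25.0
```

{"api": "run_rows", "payload": {"offsets": [[[0,0,0,0,0.4],[0,0,0.03,0,0.4],[0,0,0.035,0,0.4],[0,0,0.035,0,0.4],[0,0,0.035,0,0.4],[0,0,0.03,0,0.4],[0,0,0.02,0,0.4],[0,0,0.01,0,0.4],[0,0,0,0,0.4],[0,0,0,0,0.4]]]}}

```text
clock: 8.95
position: [0.4867, -0.3876, 0.1038]
ee_rot: [2.375, 2.055, 0.0]
force: [0.7, -0.5, -3.2]
width: 0.504
gripper_force: 25.0
```

```bash
python3 g.py .48734 -.38834 .0963
```

```text
t 8.95 p [ 0.4867 -0.3876  0.1038] yaw -8.28 tilt 0.04 F [ 0.7 -0.5 -3.2] w 0.504 gf 25.0
tool d [-0.0006  0.0008  0.0075] turn 0.0004
```

{"api": "run_rows", "payload": {"offsets": [[[0,0,0.003,0,0.4],[0,0,0.003,0,0.4],[0,0,0.001,0,0.4],[0,0,0.001,0,0.4],[0,0,0,0,0.4],[0,0,0,0,0.4]]]}}

```text
clock: 9.55
position: [0.4864, -0.3875, 0.0963]
ee_rot: [2.376, 2.055, 0.001]
force: [-1.3, 3.4, 7.0]
width: 0.499
gripper_force: 25.0
```

{"api": "run_rows", "payload": {"offsets": [[[0,0,0,0,0.55],[0,0,0,0,0.6],[0,0,0,0,0.8],[0,0,-0.02,0,1],[0,0,-0.035,0,1],[0,0,-0.04,0,1],[0,0,-0.04,0,1],[0,0,-0.04,0,1],[0,0,-0.03,0,1],[0,0,0,0,1]]]}}

```text
clock: 10.55
position: [0.4874, -0.3892, 0.3049]
ee_rot: [2.371, 2.05, 0.003]
force: [0.3, 0.1, -0.4]
width: 0.997
gripper_force: 0.0
```

{"api": "run_rows", "payload": {"offsets": [[[0.03,0.005,0,0,1],[0.04,0.0065,0,0,1],[0.04,0.0065,0,0,1],[0.04,0.0065,0,0,1],[0.04,0.0065,0,0,1],[0.04,0.0065,0,0,1],[0.04,0.0065,0,0,1],[0.04,0.0065,0,0,1],[0.04,0.0065,0,0,1],[0.04,0.0065,0,0,1]]]}}

```text
clock: 11.55
position: [0.6054, -0.009, 0.2995]
ee_rot: [-2.376, -2.055, 0.001]
force: [1.0, 0.2, 0.8]
width: 1.001
gripper_force: 0.0
```

{"api": "run_rows", "payload": {"offsets": [[[0.03,0.0053,0,0,1],[0.016,0.0015,0,0,1],[0,0,0,0,1],[0,0,0,0,1]]]}}

```text
clock: 11.95
position: [0.6183, 0.0321, 0.2999]
ee_rot: [2.377, 2.053, -0.002]
force: [0.3, -1.4, 0.3]
width: 0.998
gripper_force: 0.0
```

Run:
```python
from h import *
import g
g.show(.619,.034,.172)
p=shot('top','t2.png')
for n in ['gearbox','adapter','viewfinder','plate']:print(n,find(p,n))
cv2.imwrite('pics/t2c.png',cv2.resize(p['image'][105:265,220:480],None,fx=3,fy=3,interpolation=2))
```

```text
t 11.95 p [0.6183 0.0321 0.2999] yaw -8.36 tilt 0.08 F [ 0.3 -1.4  0.3] w 0.998 gf 0.0
tool d [0.002  0.0004 0.1279] turn -0.001
gearbox [(0.67, [0.4816, -0.3763, 0.0675])]
adapter []
viewfinder []
plate [(0.49, [0.6606, -0.0214, 0.089])]
```

View pics/t2c.png

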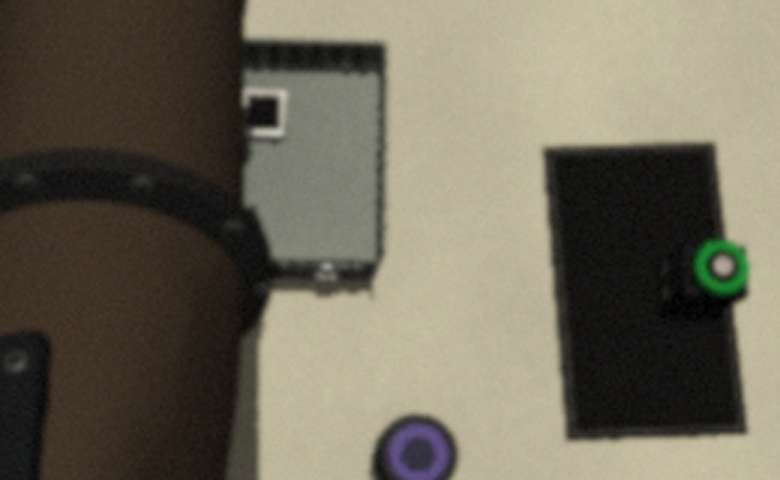

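The gearbox stands upright near the middle of the mat at crop (720,265), and the plate's right end is undisturbed at (265,112). The adapter is next.

{"api": "run_rows", "payload": {"offsets": [[[0.002,0,0.03,0,1],[0,0,0.03,0,1],[0,0,0.03,0,1],[0,0,0.02,0,1],[0,0,0.012,0,1],[0,0,0.005,0,1],[0,0,0,0,0.7],[0,0,0,0,0.55],[0,0,0,0,0.5],[0,0,0,0,0.45]]], "squeeze": 30}}

```text
clock: 13.2
position: [0.6194, 0.0358, 0.1741]
ee_rot: [2.376, 2.055, 0.002]
force: [0.4, -0.3, 0.4]
width: 0.704
gripper_force: 0.0
```

{"api": "run_rows", "payload": {"offsets": [[[0,0,0,0,0.4],[0,0,0,0,0.35],[0,0,0,0,0.25],[0,0,0,0,0.25],[0,0,0,0,0.25],[0,0,0,0,0.25],[0,0,0,0,0.25],[0,0,0,0,0.25]]]}}

```text
clock: 14.0
position: [0.6192, 0.0358, 0.1733]
ee_rot: [2.376, 2.055, 0.0]
force: [0.8, -0.4, -0.9]
width: 0.365
gripper_force: 30.0
```

```bash
python3 g.py .619 .034 .173
```

```text
t 14.0 p [0.6192 0.0358 0.1733] yaw -8.28 tilt 0.02 F [ 0.8 -0.4 -0.9] w 0.365 gf 30.0
tool d [-0.0018  0.0001  0.0003] turn 0.0003
```

{"api": "run_rows", "payload": {"offsets": [[[0,0,-0.005,0,0.25],[0,0,-0.015,0,0.25],[0,0,-0.03,0,0.25],[0,0,-0.03,0,0.25],[0,0,-0.03,0,0.25],[0,0,-0.02,0,0.25],[0,0,0,0,0.25],[-0.02,0,0,0,0.25],[-0.03,0.001,0,0,0.25],[-0.03,0.001,0,0,0.25]]]}}

```text
clock: 15.0
position: [0.6085, -0.0439, 0.302]
ee_rot: [-2.374, -2.056, 0.002]
force: [-0.1, -0.7, -4.0]
width: 0.364
gripper_force: 30.0
```

{"api": "run_rows", "payload": {"offsets": [[[-0.04,0.001,0,0,0.25],[-0.04,0.001,0,0,0.25],[-0.04,0.001,0,0,0.25],[-0.04,0.001,0,0,0.25],[-0.04,0,0,0,0.25],[-0.03,0,0,0,0.25],[-0.025,0,0,0,0.25],[-0.015,0,0,0,0.25],[0,0,0,0,0.25],[0,0,0,0,0.25]]]}}

```text
clock: 16.0
position: [0.5746, -0.3105, 0.3025]
ee_rot: [-2.374, -2.055, -0.0]
force: [-0.1, 0.7, -5.4]
width: 0.364
gripper_force: 30.0
```

{"api": "run_rows", "payload": {"offsets": [[[0,0,0.03,0,0.25],[0,0,0.035,0,0.25],[0,0,0.035,0,0.25],[0,0,0.035,0,0.25],[0,0,0.03,0,0.25],[0,0,0.02,0,0.25],[0,0,0.01,0,0.25],[0,0,0,0,0.25],[0,0,0,0,0.25]]]}}

```text
clock: 16.9
position: [0.5753, -0.311, 0.1091]
ee_rot: [2.374, 2.056, 0.001]
force: [0.4, -0.5, -4.2]
width: 0.369
gripper_force: 30.0
```

```bash
python3 g.py .5744 -.3116 .1013
```

```text
t 16.9 p [ 0.5753 -0.311   0.1091] yaw -8.23 tilt 0.07 F [ 0.4 -0.5 -4.2] w 0.369 gf 30.0
tool d [-0.0007 -0.0008  0.0078] turn 0.0012
```

{"api": "run_rows", "payload": {"offsets": [[[0,0,0.003,0,0.25],[0,0,0.003,0,0.25],[0,0,0.001,0,0.25],[0,0,0.001,0,0.25],[0,0,0,0,0.25],[0,0,0,0,0.25]]]}}

```text
clock: 17.5
position: [0.5747, -0.3114, 0.1012]
ee_rot: [2.376, 2.055, 0.001]
force: [-2.3, 1.8, 6.4]
width: 0.364
gripper_force: 30.0
```

{"api": "run_rows", "payload": {"offsets": [[[0,0,0,0,0.42],[0,0,0,0,0.5],[0,0,0,0,0.8],[0,0,-0.02,0,1],[0,0,-0.035,0,1],[0,0,-0.04,0,1],[0,0,-0.04,0,1],[0,0,-0.04,0,1],[0,0,-0.025,0,1],[0,0,0,0,1]]]}}

```text
clock: 18.5
position: [0.5757, -0.3128, 0.3047]
ee_rot: [2.371, 2.051, 0.005]
force: [0.5, -0.4, -0.0]
width: 1.0
gripper_force: 0.0
```

{"api": "run_rows", "payload": {"offsets": [[[0.03,0,0,0,1],[0.04,-0.001,0,0,1],[0.04,-0.001,0,0,1],[0.04,-0.001,0,0,1],[0.04,-0.001,0,0,1],[0.04,-0.001,0,0,1],[0.04,-0.001,0,0,1],[0.04,-0.001,0,0,1],[0.04,0,0,0,1],[0.04,0,0,0,1]]]}}

```text
clock: 19.5
position: [0.6235, 0.0772, 0.2994]
ee_rot: [-2.376, -2.055, 0.001]
force: [0.5, -1.5, -0.7]
width: 0.998
gripper_force: 0.0
```

{"api": "run_rows", "payload": {"offsets": [[[0.027,0,0,0,1],[0,0,0,0,1],[0,0,0,0,1]]]}}

```text
clock: 19.8
position: [0.6274, 0.1026, 0.2992]
ee_rot: [-2.375, -2.057, 0.002]
force: [-0.4, -1.4, 0.8]
width: 1.0
gripper_force: 0.0
```

```bash
python3 g.py .628 .103 .171
```

```text
t 19.8 p [0.6274 0.1026 0.2992] yaw -8.21 tilt 0.08 F [-0.4 -1.4  0.8] w 1.0 gf 0.0
tool d [0.0005 0.0006 0.1282] turn 0.0016
```

{"api": "run_rows", "payload": {"offsets": [[[0,0.0006,0.03,0,1],[0,0,0.03,0,1],[0,0,0.03,0,1],[0,0,0.02,0,1],[0,0,0.012,0,1],[0,0,0.006,0,1],[0,0,0,0,0.8],[0,0,0,0,0.65],[0,0,0,0,0.6],[0,0,0,0,0.55]]], "squeeze": 25}}

```text
clock: 20.8
position: [0.6286, 0.1022, 0.1731]
ee_rot: [2.376, 2.055, 0.002]
force: [0.5, 1.8, -0.0]
width: 0.704
gripper_force: 0.0
```

```bash
python3 g.py .628 .103 .171
```

```text
t 20.8 p [0.6286 0.1022 0.1731] yaw -8.28 tilt 0.08 F [ 0.5  1.8 -0. ] w 0.704 gf 0.0
tool d [ 0.0007 -0.0008  0.0021] turn 0.0004
```

{"api": "run_rows", "payload": {"offsets": [[[0,0,0,0,0.5],[0,0,0,0,0.45],[0,0,0,0,0.4],[0,0,0,0,0.4],[0,0,0,0,0.4],[0,0,0,0,0.4],[0,0,0,0,0.4]]]}}

```text
clock: 21.5
position: [0.6284, 0.1022, 0.1724]
ee_rot: [2.376, 2.055, 0.001]
force: [0.6, 0.9, 3.6]
width: 0.498
gripper_force: 24.9
```

```bash
python3 g.py .628 .103 .171
```

```text
t 21.5 p [0.6284 0.1022 0.1724] yaw -8.28 tilt 0.03 F [0.6 0.9 3.6] w 0.498 gf 24.9
tool d [ 0.0007 -0.0005  0.0014] turn 0.0003
```

{"api": "run_rows", "payload": {"offsets": [[[0,0,-0.005,0,0.4],[0,0,-0.015,0,0.4],[0,0,-0.03,0,0.4],[0,0,-0.03,0,0.4],[0,0,-0.03,0,0.4],[0,0,-0.02,0,0.4],[0,0,0,0,0.4],[-0.02,-0.007,0,0,0.4],[-0.03,-0.011,0,0,0.4],[-0.036,-0.013,0,0,0.4]]]}}

```text
clock: 22.5
position: [0.5842, 0.0219, 0.3008]
ee_rot: [-2.373, -2.057, 0.003]
force: [0.5, -1.0, -2.6]
width: 0.499
gripper_force: 24.9
```

{"api": "run_rows", "payload": {"offsets": [[[-0.039,-0.014,0,0,0.4],[-0.039,-0.014,0,0,0.4],[-0.039,-0.014,0,0,0.4],[-0.039,-0.014,0,0,0.4],[-0.039,-0.014,0,0,0.4],[-0.039,-0.014,0,0,0.4],[-0.039,-0.014,0,0,0.4],[-0.036,-0.013,0,0,0.4],[-0.02,-0.0075,0,0,0.4],[-0.011,-0.004,0,0,0.4]]]}}

```text
clock: 23.5
position: [0.413, -0.2989, 0.3016]
ee_rot: [-2.379, -2.051, 0.001]
force: [1.2, -0.5, -4.1]
width: 0.494
gripper_force: 24.9
```

{"api": "run_rows", "payload": {"offsets": [[[0,0,0,0,0.4],[0,0,0.03,0,0.4],[0,0,0.035,0,0.4],[0,0,0.035,0,0.4],[0,0,0.035,0,0.4],[0,0,0.03,0,0.4],[0,0,0.02,0,0.4],[0,0,0.01,0,0.4],[0,0,0,0,0.4],[0,0,0,0,0.4]]]}}

```text
clock: 24.5
position: [0.4157, -0.297, 0.1078]
ee_rot: [2.375, 2.056, 0.001]
force: [-0.0, -0.6, -3.0]
width: 0.499
gripper_force: 24.9
```

```bash
python3 g.py .415 -.2977 .1004
```

```text
t 24.5 p [ 0.4157 -0.297   0.1078] yaw -8.23 tilt 0.04 F [-0.  -0.6 -3. ] w 0.499 gf 24.9
tool d [-0.0008 -0.0006  0.0074] turn 0.0012
```

{"api": "run_rows", "payload": {"offsets": [[[0,0,0.003,0,0.4],[0,0,0.003,0,0.4],[0,0,0.001,0,0.4],[0,0,0.001,0,0.4],[0,0,0,0,0.4],[0,0,0,0,0.4]]]}}

```text
clock: 25.1
position: [0.4152, -0.2973, 0.1003]
ee_rot: [2.376, 2.055, 0.002]
force: [-2.4, 4.0, 14.3]
width: 0.504
gripper_force: 24.9
```

```bash
python3 g.py .415 -.2977 .1004
```

```text
t 25.1 p [ 0.4152 -0.2973  0.1003] yaw -8.29 tilt 0.08 F [-2.4  4.  14.3] w 0.504 gf 24.9
tool d [-0.0004 -0.0001 -0.0001] turn 0.0002
```

{"api": "run_rows", "payload": {"offsets": [[[0,0,0,0,0.55],[0,0,0,0,0.6],[0,0,0,0,0.8],[0,0,-0.02,0,1],[0,0,-0.035,0,1],[0,0,-0.04,0,1],[0,0,-0.04,0,1],[0,0,-0.04,0,1],[0,0,-0.025,0,0.6],[0,0,0,0,0.6]]]}}

```text
clock: 26.1
position: [0.4161, -0.2985, 0.3026]
ee_rot: [2.372, 2.051, 0.005]
force: [0.8, -0.1, -0.5]
width: 0.873
gripper_force: 0.0
```

Run:
```python
from h import *
for c in('top','scene'):
    p=shot(c,c+'3.png')
    for n in 'viewfinder gearbox adapter plate mat'.split():print(n,find(p,n))
a=cv2.imread('pics/top3.png');b=cv2.imread('pics/scene3.png')
a=cv2.resize(a[110:210,220:360],None,fx=5,fy=5,interpolation=2)
b=cv2.resize(b[165:295,285:445],None,fx=5,fy=5,interpolation=2)
cv2.imwrite('pics/t3c.png',a);cv2.imwrite('pics/s3c.png',b[:600])
```

```text
viewfinder [(0.7, [0.4156, -0.2842, 0.0626])]
gearbox [(0.64, [0.4782, -0.3601, 0.0386]), (0.46, [0.4977, -0.3259, -0.0009])]
adapter [(0.78, [0.5663, -0.3016, 0.0223]), (0.19, [0.3613, -0.1116, 0.0783])]
plate [(0.94, [0.6652, 0.0209, 0.084])]
mat [(0.58, [0.4972, -0.3247, -0.0003])]
viewfinder [(0.89, [0.4359, -0.2979, 0.0632])]
gearbox [(0.89, [0.5075, -0.3882, 0.0727])]
adapter [(0.76, [0.5877, -0.3189, 0.0235])]
plate [(0.88, [0.677, 0.0141, 0.0892])]
mat [(0.85, [0.5252, -0.3543, 0.001])]
```

View pics/t3c.png

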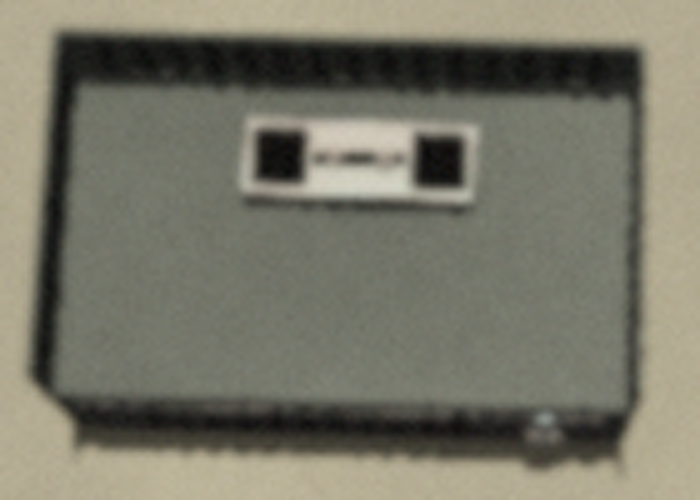

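View pics/s3c.png

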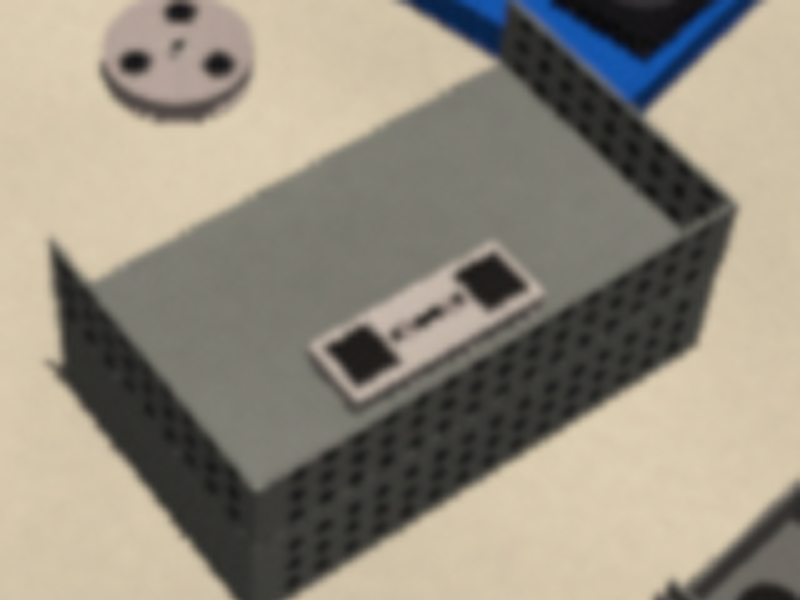

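View pics/scene3.png

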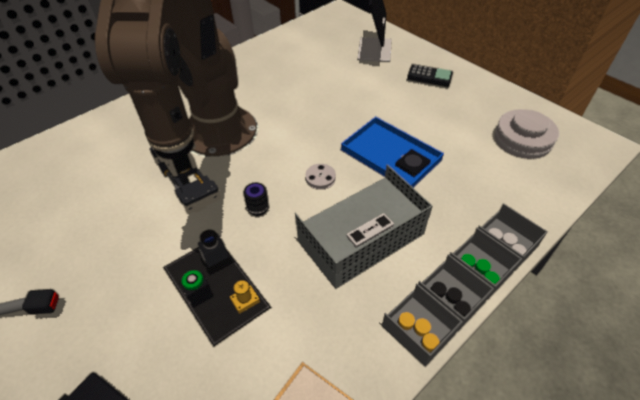

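All three stand upright on the mat: gearbox (192,285), viewfinder (209,250) and adapter (242,293) in the scene view. The plate lies alone on the shelf, with its corners clear in both crops. I'll measure it now.

Run:
```python
from h import *
t=shot('top');s=shot('scene')
f=lambda p,o:(lambda u,z:ray(p,[[(u[0]+.5)/5-.5+o[0],(u[1]+.5)/5-.5+o[1]]],z)[0])
T=f(t,(220,110));S=f(s,(285,165))
a=np.radians(-8.3);X=np.array([np.cos(a),np.sin(a),0])
def rep(n,P):
    P=np.array(P);print(n,'c',np.round(P.mean(0),4),'alongX',np.round(P@X,4))
    for i in range(len(P)-1):d=P[i+1]-P[i];print('  ',round(np.linalg.norm(d),4),round(np.degrees(np.arctan2(d[1],d[0])),1))
rep('plT',[T(u,.089) for u in[(247,117),(478,126),(472,203),(240,192)]])
rep('plS',[S(u,.089) for u in[(310,347),(492,240),(545,292),(360,405)]])
rep('back T z75',[T(u,.075) for u in[(76,85),(632,97)]])
rep('rimtop T z125 outer',[T(u,.125) for u in[(60,33),(640,47)]])
rep('front T',[T(u,.075) for u in[(55,397),(630,411)]])
rep('front S',[S(u,.075) for u in[(96,282),(502,66)]])
rep('rim S z125',[S(u,.125) for u in[(258,491),(735,206)]])
# camera bias: gearbox ring/stub on the mat where the TCP is known
for n,p in(('t',t),('s',s)):
    hsv=cv2.cvtColor(p['image'],cv2.COLOR_BGR2HSV);m=cv2.inRange(hsv,(45,100,40),(80,255,255));m[:, :150]=0
    if n=='t': m[:,:400]=0;m[:150]=0
    else: m[:,230:]=0
    ys,xs=np.where(m);print(n,len(xs),'ring seen',ray(p,[[xs.mean(),ys.mean()]],.003+.079)[0],'true .4864 -.3875')
```

```text
plT c [0.6702 0.0202 0.089 ] alongX [0.6817 0.6802 0.6384 0.6408]
   0.1197 -99.0
   0.0419 169.1
   0.1192 80.5
plS c [0.6757 0.0203 0.089 ] alongX [0.6455 0.6441 0.6857 0.6876]
   0.1183 82.4
   0.0416 -7.3
   0.1195 -97.4
back T z75 c [0.7134 0.0195 0.075 ] alongX [0.7022 0.704 ]
   0.293 -97.9
rimtop T z125 outer c [0.7209 0.0179 0.125 ] alongX [0.7103 0.7112]
   0.2923 -98.1
front T c [0.5459 0.0426 0.075 ] alongX [0.5334 0.5347]
   0.2925 -98.0
front S c [0.555  0.0538 0.075 ] alongX [0.5409 0.542 ]
   0.2714 81.5
rim S z125 c [0.7273 0.0177 0.125 ] alongX [0.7175 0.7169]
   0.2957 81.8
t 0 ring seen [nan nan nan] true .4864 -.3875
s 296 ring seen [ 0.4912825  -0.38765636  0.082     ] true .4864 -.3875<stdin>:21: RuntimeWarning: Mean of empty slice.
  ret = ret.dtype.type(ret / rcount)
```

{"api": "run_rows", "payload": {"offsets": [[[0.02,0.012,0,0,0.58],[0.037,0.022,0,0,0.58],[0.037,0.022,0,0,0.58],[0.037,0.022,0,0,0.58],[0.037,0.022,0,0,0.58],[0.037,0.022,0,0,0.58],[0.037,0.022,0,0,0.58],[0.037,0.022,0,0,0.58],[0.037,0.021,0,0,0.58],[0.025,0.015,0,0,0.58]]]}}

```text
clock: 27.8
position: [0.6654, 0.0148, 0.2987]
ee_rot: [-2.372, -2.058, -0.001]
force: [-0.1, 0.7, -0.3]
width: 0.581
gripper_force: 0.0
```

{"api": "run_rows", "payload": {"offsets": [[[0.0114,0.0052,0,0,0.58],[0,0,0,0,0.58],[0,0,0,0,0.58],[0,0,0.03,0,0.58],[0,0,0.03,0,0.58],[0,0,0.03,0,0.58],[0,0,0,0,0.58],[0,0,0,0,0.58]]]}}

```text
clock: 28.6
position: [0.6703, 0.0198, 0.2102]
ee_rot: [2.378, 2.052, -0.001]
force: [-0.2, -1.1, 1.3]
width: 0.582
gripper_force: 0.0
```

```bash
python3 g.py .672 .0203 .143
```

```text
t 28.6 p [0.6703 0.0198 0.2102] yaw -8.41 tilt 0.03 F [-0.2 -1.1  1.3] w 0.582 gf 0.0
tool d [0.0007 0.0016 0.0672] turn -0.002
```

{"api": "run_rows", "payload": {"offsets": [[[0.0007,0.0016,0,0,0.58],[0,0,0.02,0,0.58],[0,0,0.02,0,0.58],[0,0,0.006,0,0.58],[0,0,0,0,0.58],[0,0,0,0,0.58]]]}}

```text
clock: 29.2
position: [0.6732, 0.0218, 0.1647]
ee_rot: [2.375, 2.054, 0.002]
force: [0.1, -0.7, 0.6]
width: 0.58
gripper_force: 0.0
```

Run:
```python
from h import *
import g
g.show(.672,.0203,.143)
p=shot('scene');cv2.imwrite('pics/s4c.png',cv2.resize(p['image'][160:290,300:440],None,fx=4.5,fy=4.5,interpolation=2))
```

```text
t 29.2 p [0.6732 0.0218 0.1647] yaw -8.29 tilt 0.11 F [ 0.1 -0.7  0.6] w 0.58 gf 0.0
tool d [-0.0016 -0.001   0.0217] turn 0.0001
```

View pics/s4c.png

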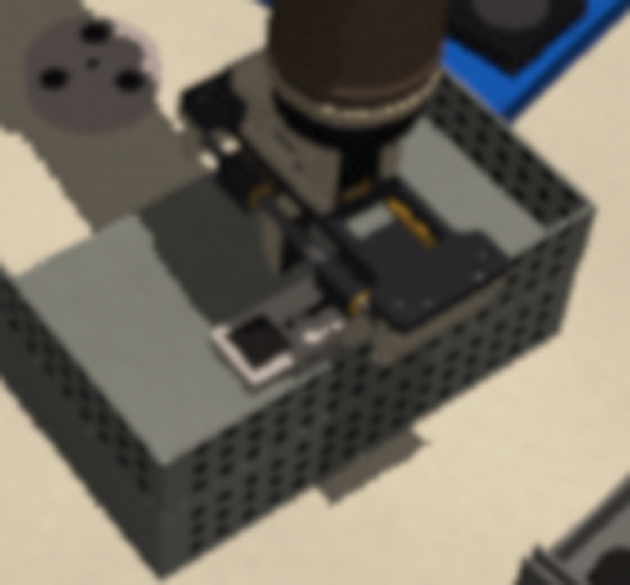

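The fingers straddle the plate, and the rear finger is inside the rim near (370,335). I'll go down slowly and watch the force.

{"api": "run_rows", "payload": {"offsets": [[[-0.0015,-0.001,0.004,0,0.58],[0,0,0.006,0,0.58],[0,0,0.006,0,0.58],[0,0,0.004,0,0.58],[0,0,0.001,0,0.58],[0,0,0,0,0.58],[0,0,0,0,0.58]]]}}

```text
clock: 29.95
position: [0.6714, 0.0206, 0.1424]
ee_rot: [2.376, 2.055, 0.0]
force: [-0.2, 0.3, 0.8]
width: 0.581
gripper_force: 0.0
```

```bash
python3 g.py .672 .0203 .143
```

```text
t 29.95 p [0.6714 0.0206 0.1424] yaw -8.29 tilt 0.02 F [-0.2  0.3  0.8] w 0.581 gf 0.0
tool d [-0.0003  0.0006 -0.0006] turn 0.0003
```

{"api": "run_rows", "payload": {"offsets": [[[0,0,0,0,0.5],[0,0,0,0,0.46],[0,0,0,0,0.42],[0,0,0,0,0.38],[0,0,0,0,0.38],[0,0,0,0,0.38],[0,0,0,0,0.38]]], "squeeze": 30}}

```text
clock: 30.65
position: [0.6713, 0.0207, 0.1424]
ee_rot: [2.376, 2.055, 0.0]
force: [-0.8, -0.1, 2.9]
width: 0.455
gripper_force: 30.0
```

```bash
python3 g.py .672 .0203 .143
```

```text
t 30.65 p [0.6713 0.0207 0.1424] yaw -8.28 tilt 0.01 F [-0.8 -0.1  2.9] w 0.455 gf 30.0
tool d [-0.0003  0.0007 -0.0006] turn 0.0003
```

{"api": "run_rows", "payload": {"offsets": [[[0,0,-0.005,0,0.38],[0,0,-0.015,0,0.38],[0,0,-0.03,0,0.38],[0,0,-0.03,0,0.38],[0,0,-0.03,0,0.38],[0,0,-0.03,0,0.38],[0,0,-0.02,0,0.38],[0,0,0,0,0.38],[0,0,0,0,0.38]]]}}

```text
clock: 31.55
position: [0.6711, 0.0207, 0.3026]
ee_rot: [2.376, 2.055, 0.001]
force: [-0.9, 0.4, -2.6]
width: 0.453
gripper_force: 30.0
```

Run:
```python
import numpy as np,g
P=np.array([[.6014,.4275],[.6082,.2482],[.348,.2259],[.3333,.4041]])
c=P.mean(0);print('tray c',c)
f=P[:2].mean(0)-P[2:].mean(0);print('len',np.linalg.norm(f),'yaw',np.degrees(np.arctan2(f[1],f[0])))
X=f/np.linalg.norm(f);yaw=np.degrees(np.arctan2(f[1],f[0]))
q=c-.05*X;print(q);g.show(*q,.302,yaw)
```

```text
tray c [0.472725 0.326425]
len 0.26513646486290793 yaw 4.943999914201099
[0.42291103 0.3221159 ]
t 31.55 p [0.6711 0.0207 0.3026] yaw -8.29 tilt 0.04 F [-0.9  0.4 -2.6] w 0.453 gf 30.0
tool d [ 0.3217 -0.2213  0.0006] turn -0.2309
```

{"api": "run_rows", "payload": {"offsets": [[[0,0,0,-0.1155,0.38],[0,0,0,-0.1155,0.38],[0.02,-0.014,0,0,0.38],[0.033,-0.023,0,0,0.38],[0.033,-0.023,0,0,0.38],[0.033,-0.023,0,0,0.38],[0.033,-0.023,0,0,0.38],[0.033,-0.023,0,0,0.38],[0.033,-0.023,0,0,0.38],[0.033,-0.023,0,0,0.38]]]}}

```text
clock: 32.55
position: [0.4733, 0.2564, 0.301]
ee_rot: [-2.123, -2.315, 0.003]
force: [0.3, 0.9, -1.2]
width: 0.452
gripper_force: 30.0
```

{"api": "run_rows", "payload": {"offsets": [[[0.033,-0.023,0,0,0.38],[0.025,-0.016,0,0,0.38],[0.0127,-0.0073,0,0,0.38],[0,0,0,0,0.38],[0,0,0.03,0,0.38],[0,0,0.04,0,0.38],[0,0,0.04,0,0.38],[0,0,0.04,0,0.38],[0,0,0.03,0,0.38],[0,0,0,0,0.38]]]}}

```text
clock: 33.55
position: [0.4224, 0.3186, 0.1187]
ee_rot: [2.126, 2.312, -0.012]
force: [-0.2, 0.1, -2.3]
width: 0.455
gripper_force: 30.0
```

```bash
python3 g.py .4229 .3221 .0724 4.9
```

```text
t 33.55 p [0.4224 0.3186 0.1187] yaw 4.8 tilt 0.43 F [-0.2  0.1 -2.3] w 0.455 gf 30.0
tool d [0.0035 0.0008 0.0463] turn -0.0018
```

{"api": "run_rows", "payload": {"offsets": [[[0.003,0,0.015,0,0.38],[0,0,0.015,0,0.38],[0,0,0.01,0,0.38],[0,0,0,0,0.38],[0,0,0,0,0.38]]]}}

```text
clock: 34.05
position: [0.4235, 0.3248, 0.0831]
ee_rot: [2.124, 2.314, 0.001]
force: [0.8, 0.4, -2.7]
width: 0.454
gripper_force: 30.0
```

```bash
python3 g.py .4229 .3221 .0724 4.9
```

```text
t 34.05 p [0.4235 0.3248 0.0831] yaw 4.9 tilt 0.05 F [ 0.8  0.4 -2.7] w 0.454 gf 30.0
tool d [-0.0027 -0.0009  0.0107] turn 0.0001
```

{"api": "run_rows", "payload": {"offsets": [[[0,0,0.004,0,0.38],[0,0,0.003,0,0.38],[0,0,0.002,0,0.38],[0,0,0.001,0,0.38],[0,0,0,0,0.38],[0,0,0,0,0.38]]]}}

```text
clock: 34.65
position: [0.4227, 0.3251, 0.0723]
ee_rot: [-2.123, -2.315, 0.0]
force: [-1.0, -0.1, 0.6]
width: 0.456
gripper_force: 30.0
```

```bash
python3 g.py .4229 .3221 .0724 4.9
```

```text
t 34.65 p [0.4227 0.3251 0.0723] yaw 4.95 tilt 0.01 F [-1.  -0.1  0.6] w 0.456 gf 30.0
tool d [-0.003  -0.0001 -0.0001] turn 0.0009
```

{"api": "run_rows", "payload": {"offsets": [[[0,0,0,0,0.5],[0,0,0,0,0.55],[0,0,0,0,0.6],[0,0,0,0,0.6],[0,0,-0.02,0,0.6],[0,0,-0.04,0,0.7],[0,0,-0.04,0,0.7],[0,0,-0.04,0,0.7],[0,0,-0.04,0,0.7],[0,0,-0.05,0,0.7]]]}}

```text
clock: 35.65
position: [0.422, 0.3245, 0.3031]
ee_rot: [2.123, 2.315, -0.003]
force: [0.4, 1.2, -0.3]
width: 0.699
gripper_force: 0.0
```

{"api": "run_rows", "payload": {"offsets": [[[0,0,0,0.1155,0.7],[0,0,0,0.1155,0.7],[0,0,0,0,0.7]]]}}

```text
clock: 35.95
position: [0.4227, 0.3251, 0.3025]
ee_rot: [-2.378, -2.053, -0.001]
force: [-0.5, -0.2, -0.2]
width: 0.695
gripper_force: 0.0
```

Run:
```python
from h import *
import g
g.show(.4152,-.2973,.302)
p=shot('scene');cv2.imwrite('pics/s5c.png',cv2.resize(p['image'][80:360,150:460],None,fx=2,fy=2,interpolation=2))
for n in 'plate filter_case viewfinder adapter gearbox lens reel'.split():print(n,find(p,n))
```

```text
t 35.95 p [0.4227 0.3251 0.3025] yaw -8.38 tilt 0.04 F [-0.5 -0.2 -0.2] w 0.695 gf 0.0
tool d [-6.17e-01  8.25e-02  5.00e-04] turn -0.0014
plate [(0.72, [0.4306, 0.3216, 0.0188])]
filter_case [(0.74, [0.5568, 0.3386, 0.0208])]
viewfinder [(0.67, [0.4348, -0.2975, 0.0581])]
adapter [(0.76, [0.5914, -0.3192, 0.0265])]
gearbox [(0.66, [0.5068, -0.3883, 0.0715])]
lens [(0.72, [0.3856, -0.1248, 0.0757])]
reel [(0.75, [0.4077, 0.093, 0.0146])]
```

View pics/s5c.png

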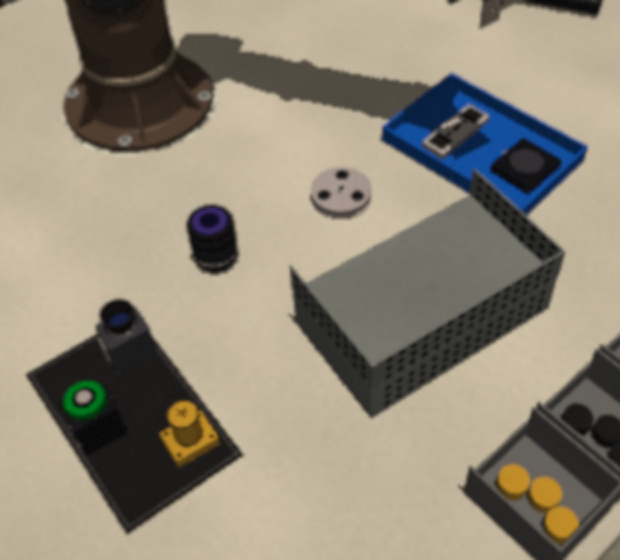

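The plate lies in the free half of the tray at (455,130), the case is untouched, and the three stand on the mat. I'll return the viewfinder first.

{"api": "run_rows", "payload": {"offsets": [[[-0.02,0.0025,0,0,0.8],[-0.04,0.0055,0,0,0.8],[-0.04,0.0055,0,0,0.8],[-0.04,0.0055,0,0,0.8],[-0.04,0.0055,0,0,0.8],[-0.04,0.0055,0,0,0.8],[-0.04,0.0055,0,0,0.8],[-0.04,0.0055,0,0,0.8],[-0.04,0.0055,0,0,0.8],[-0.04,0.0055,0,0,0.8]]]}}

```text
clock: 37.35
position: [0.4186, -0.0607, 0.3023]
ee_rot: [-2.376, -2.055, -0.001]
force: [0.6, -0.7, -0.0]
width: 0.801
gripper_force: 0.0
```

{"api": "run_rows", "payload": {"offsets": [[[-0.04,0.0055,0,0,0.8],[-0.04,0.0055,0,0,0.8],[-0.04,0.0055,0,0,0.8],[-0.04,0.0055,0,0,0.8],[-0.04,0.0055,0,0,0.8],[-0.025,0.003,0,0,0.8],[-0.012,0,0,0,0.8],[0,0,0,0,0.8],[0,0,0,0,0.8],[0,0,0,0,0.8]]]}}

```text
clock: 38.35
position: [0.4158, -0.2958, 0.3021]
ee_rot: [-2.373, -2.057, -0.001]
force: [0.7, 0.3, 0.1]
width: 0.798
gripper_force: 0.0
```

```bash
python3 g.py .4152 -.2973 .1003
```

```text
t 38.35 p [ 0.4158 -0.2958  0.3021] yaw -8.16 tilt 0.07 F [0.7 0.3 0.1] w 0.798 gf 0.0
tool d [-0.0016 -0.0004  0.2018] turn 0.0025
```

{"api": "run_rows", "payload": {"offsets": [[[-0.0016,0,0.03,0.0025,0.8],[0,0,0.04,0,0.8],[0,0,0.04,0,0.8],[0,0,0.04,0,0.8],[0,0,0.03,0,0.8],[0,0,0.015,0,0.8],[0,0,0.006,0,0.8],[0,0,0,0,0.8],[0,0,0,0,0.65],[0,0,0,0,0.55]]], "squeeze": 25}}

```text
clock: 39.35
position: [0.416, -0.299, 0.1023]
ee_rot: [2.377, 2.052, 0.001]
force: [0.6, -0.4, 0.5]
width: 0.676
gripper_force: 0.0
```

```bash
python3 g.py .4152 -.2973 .1003
```

```text
t 39.35 p [ 0.416  -0.299   0.1023] yaw -8.4 tilt 0.11 F [ 0.6 -0.4  0.5] w 0.676 gf 0.0
tool d [ 0.0016 -0.001   0.002 ] turn -0.0017
```

{"api": "run_rows", "payload": {"offsets": [[[0,0,0,0,0.5],[0,0,0,0,0.45],[0,0,0,0,0.4],[0,0,0,0,0.4],[0,0,0,0,0.4],[0,0,0,0,0.4],[0,0,0,0,0.4]]]}}

```text
clock: 40.05
position: [0.4154, -0.299, 0.1017]
ee_rot: [2.379, 2.052, 0.001]
force: [-0.7, 1.1, 7.9]
width: 0.5
gripper_force: 25.0
```

```bash
python3 g.py .4152 -.2973 .1003
```

```text
t 40.05 p [ 0.4154 -0.299   0.1017] yaw -8.44 tilt 0.04 F [-0.7  1.1  7.9] w 0.5 gf 25.0
tool d [ 0.0017 -0.0005  0.0014] turn -0.0024
```

{"api": "run_rows", "payload": {"offsets": [[[0,0,-0.005,0,0.4],[0,0,-0.02,0,0.4],[0,0,-0.035,0,0.4],[0,0,-0.04,0,0.4],[0,0,-0.04,0,0.4],[0,0,-0.04,0,0.4],[0,0,-0.02,0,0.4],[0,0,0,0,0.4],[0,0,0,0,0.4]]]}}

```text
clock: 40.95
position: [0.415, -0.2984, 0.3006]
ee_rot: [-2.378, -2.052, -0.001]
force: [0.4, 0.2, -4.2]
width: 0.503
gripper_force: 25.0
```

```bash
python3 g.py .6284 .1022 .1724
```

```text
t 40.95 p [ 0.415  -0.2984  0.3006] yaw -8.4 tilt 0.05 F [ 0.4  0.2 -4.2] w 0.503 gf 25.0
tool d [0.4272 0.1533 0.1282] turn -0.0018
```

{"api": "run_rows", "payload": {"offsets": [[[0.02,0.007,0,0,0.4],[0.036,0.013,0,0,0.4],[0.039,0.014,0,0,0.4],[0.039,0.014,0,0,0.4],[0.039,0.014,0,0,0.4],[0.039,0.014,0,0,0.4],[0.039,0.014,0,0,0.4],[0.039,0.014,0,0,0.4],[0.039,0.014,0,0,0.4],[0.036,0.013,0,0,0.4]]]}}

```text
clock: 41.95
position: [0.5981, 0.0451, 0.2987]
ee_rot: [-2.376, -2.052, 0.005]
force: [0.9, -0.0, -2.9]
width: 0.502
gripper_force: 25.0
```

{"api": "run_rows", "payload": {"offsets": [[[0.03,0.011,0,0,0.4],[0.02,0.007,0,0,0.4],[0.0105,0.0043,0,0,0.4],[0,0,0,0,0.4],[0,0,0.03,0,0.4],[0,0,0.03,0,0.4],[0,0,0.03,0,0.4],[0,0,0.02,0,0.4],[0,0,0,0,0.4],[0,0,0,0,0.4]]]}}

```text
clock: 42.95
position: [0.629, 0.0979, 0.1916]
ee_rot: [2.38, 2.05, -0.001]
force: [-0.3, -1.0, -2.7]
width: 0.501
gripper_force: 25.0
```

```bash
python3 g.py .6282 .1005 .1738
```

```text
t 42.95 p [0.629  0.0979 0.1916] yaw -8.54 tilt 0.05 F [-0.3 -1.  -2.7] w 0.501 gf 25.0
tool d [ 0.0024 -0.0012  0.0178] turn -0.0041
```

{"api": "run_rows", "payload": {"offsets": [[[0.0024,-0.0012,0.006,-0.004,0.4],[0,0,0.006,0,0.4],[0,0,0.003,0,0.4],[0,0,0.001,0,0.4],[0,0,0.001,0,0.4],[0,0,0.001,0,0.4],[0,0,0,0,0.4],[0,0,0,0,0.4]]]}}

```text
clock: 43.75
position: [0.6286, 0.102, 0.1738]
ee_rot: [2.375, 2.057, 0.001]
force: [-4.1, -1.0, 4.8]
width: 0.499
gripper_force: 25.0
```

```bash
python3 g.py .6282 .1005 .1738
```

```text
t 43.75 p [0.6286 0.102  0.1738] yaw -8.2 tilt 0.03 F [-4.1 -1.   4.8] w 0.499 gf 25.0
tool d [-0.0015 -0.0001  0.    ] turn 0.0017
```

{"api": "run_rows", "payload": {"offsets": [[[0,0,0,0,0.55],[0,0,0,0,0.6],[0,0,0,0,0.8],[0,0,-0.02,0,0.8],[0,0,-0.03,0,0.8],[0,0,-0.04,0,0.8],[0,0,-0.04,0,0.8],[0,0,0,0,0.8],[-0.02,0,0,0,0.8],[-0.037,0.0007,0,0,0.8]]]}}

```text
clock: 44.75
position: [0.6207, 0.0476, 0.3018]
ee_rot: [-2.368, -2.062, 0.001]
force: [-0.3, -0.6, -0.6]
width: 0.801
gripper_force: 0.0
```

{"api": "run_rows", "payload": {"offsets": [[[-0.04,0.0007,0,0,0.8],[-0.04,0.0007,0,0,0.8],[-0.04,0.0007,0,0,0.8],[-0.04,0.0007,0,0,0.8],[-0.04,0.0007,0,0,0.8],[-0.04,0.0007,0,0,0.8],[-0.04,0.0007,0,0,0.8],[-0.04,0.0007,0,0,0.8],[-0.03,0,0,0,0.8],[-0.01,0,0,0,0.8]]]}}

```text
clock: 45.75
position: [0.5721, -0.3165, 0.3022]
ee_rot: [-2.381, -2.049, 0.004]
force: [-0.7, -0.1, -0.2]
width: 0.802
gripper_force: 0.0
```

{"api": "run_rows", "payload": {"offsets": [[[0,0,0,0,0.8],[0,0,0,0,0.8],[0,0,0,0,0.8]]]}}

```text
clock: 46.05
position: [0.5759, -0.3096, 0.3027]
ee_rot: [-2.371, -2.059, -0.001]
force: [0.2, -0.1, 0.7]
width: 0.802
gripper_force: 0.0
```

```bash
python3 g.py .5747 -.3114 .1012
```

```text
t 46.05 p [ 0.5759 -0.3096  0.3027] yaw -8.05 tilt 0.08 F [ 0.2 -0.1  0.7] w 0.802 gf 0.0
tool d [-0.0019 -0.001   0.2015] turn 0.0043
```

{"api": "run_rows", "payload": {"offsets": [[[-0.0015,-0.001,0.03,0.0043,0.8],[0,0,0.04,0,0.8],[0,0,0.04,0,0.8],[0,0,0.04,0,0.8],[0,0,0.03,0,0.8],[0,0,0.015,0,0.8],[0,0,0.005,0,0.8],[0,0,0,0,0.7],[0,0,0,0,0.55],[0,0,0,0,0.45]]], "squeeze": 30}}

```text
clock: 47.05
position: [0.5748, -0.3133, 0.1048]
ee_rot: [2.377, 2.051, 0.002]
force: [-0.0, 0.1, 0.8]
width: 0.588
gripper_force: 0.0
```

{"api": "run_rows", "payload": {"offsets": [[[0,0,0,0,0.4],[0,0,0,0,0.35],[0,0,0,0,0.25],[0,0,0,0,0.25],[0,0,0,0,0.25],[0,0,0,0,0.25],[0,0,0,0,0.25],[0,0,0,0,0.25]]]}}

```text
clock: 47.85
position: [0.5743, -0.3131, 0.1037]
ee_rot: [2.378, 2.051, 0.001]
force: [0.6, 0.1, 5.1]
width: 0.367
gripper_force: 30.0
```

```bash
python3 g.py .5747 -.3114 .1012
```

```text
t 47.85 p [ 0.5743 -0.3131  0.1037] yaw -8.44 tilt 0.05 F [0.6 0.1 5.1] w 0.367 gf 30.0
tool d [0.0017 0.0001 0.0025] turn -0.0025
```

{"api": "run_rows", "payload": {"offsets": [[[0,0,-0.005,0,0.25],[0,0,-0.02,0,0.25],[0,0,-0.035,0,0.25],[0,0,-0.04,0,0.25],[0,0,-0.04,0,0.25],[0,0,-0.04,0,0.25],[0,0,-0.02,0,0.25],[0,0,0,0,0.25],[0,0,0,0,0.25]]]}}

```text
clock: 48.75
position: [0.5735, -0.3124, 0.3019]
ee_rot: [-2.378, -2.051, 0.001]
force: [0.2, -0.2, -5.1]
width: 0.361
gripper_force: 30.0
```

```bash
python3 g.py .6192 .0358 .1733
```

```text
t 48.75 p [ 0.5735 -0.3124  0.3019] yaw -8.44 tilt 0.11 F [ 0.2 -0.2 -5.1] w 0.361 gf 30.0
tool d [ 0.3511 -0.005   0.1286] turn -0.0025
```

{"api": "run_rows", "payload": {"offsets": [[[0.02,0,0,0,0.25],[0.034,-0.0005,0,0,0.25],[0.038,-0.0005,0,0,0.25],[0.038,-0.0005,0,0,0.25],[0.038,-0.0005,0,0,0.25],[0.038,-0.0005,0,0,0.25],[0.038,-0.0005,0,0,0.25],[0.036,-0.0005,0,0,0.25],[0.034,-0.0005,0,0,0.25],[0.02,-0.001,0,0,0.25]]]}}

```text
clock: 49.75
position: [0.6172, 0.0225, 0.3002]
ee_rot: [-2.372, -2.054, 0.005]
force: [0.4, 0.7, -5.0]
width: 0.366
gripper_force: 30.0
```

{"api": "run_rows", "payload": {"offsets": [[[0.0154,0,0,0,0.25],[0,0,0,0,0.25],[0,0,0,0,0.25],[0,0,0.03,0,0.25],[0,0,0.03,0,0.25],[0,0,0.03,0,0.25],[0,0,0.016,0,0.25],[0,0,0,0,0.25],[0,0,0,0,0.25]]]}}

```text
clock: 50.65
position: [0.6208, 0.0323, 0.1981]
ee_rot: [2.38, 2.05, 0.001]
force: [0.9, -0.5, -4.6]
width: 0.362
gripper_force: 30.0
```

```bash
python3 g.py .6190 .0341 .1758
```

```text
t 50.65 p [0.6208 0.0323 0.1981] yaw -8.52 tilt 0.06 F [ 0.9 -0.5 -4.6] w 0.362 gf 30.0
tool d [ 0.0015 -0.0021  0.0223] turn -0.0039
```

{"api": "run_rows", "payload": {"offsets": [[[0.001,-0.002,0.008,-0.004,0.25],[0,0,0.008,0,0.25],[0,0,0.003,0,0.25],[0,0,0.001,0,0.25],[0,0,0.001,0,0.25],[0,0,0.001,0,0.25],[0,0,0,0,0.25],[0,0,0,0,0.25]]]}}

```text
clock: 51.45
position: [0.6188, 0.0347, 0.1757]
ee_rot: [2.375, 2.056, 0.001]
force: [-0.6, 0.6, 0.0]
width: 0.36
gripper_force: 30.0
```

```bash
python3 g.py .6190 .0341 .1758
```

```text
t 51.45 p [0.6188 0.0347 0.1757] yaw -8.22 tilt 0.04 F [-0.6  0.6  0. ] w 0.36 gf 30.0
tool d [-0.0005  0.0003 -0.0001] turn 0.0015
```

{"api": "run_rows", "payload": {"offsets": [[[0,0,0.0005,0,0.25],[0,0,0,0,0.42],[0,0,0,0,0.55],[0,0,0,0,0.8],[0,0,-0.02,0,0.8],[0,0,-0.03,0,0.8],[0,0,-0.04,0,0.8],[0,0,-0.036,0,0.8],[0,0,0,0,0.8],[-0.02,-0.003,0,0,0.8]]]}}

```text
clock: 52.45
position: [0.6137, 0.0181, 0.301]
ee_rot: [-2.37, -2.062, -0.004]
force: [-0.0, 0.3, -0.8]
width: 0.797
gripper_force: 0.0
```

{"api": "run_rows", "payload": {"offsets": [[[-0.037,-0.006,0,0,0.8],[-0.04,-0.0065,0,0,0.8],[-0.04,-0.0065,0,0,0.8],[-0.04,-0.0065,0,0,0.8],[-0.04,-0.0065,0,0,0.8],[-0.04,-0.0065,0,0,0.8],[-0.04,-0.0065,0,0,0.8],[-0.04,-0.0065,0,0,0.8],[-0.04,-0.0065,0,0,0.8],[-0.035,-0.005,0,0,0.8]]]}}

```text
clock: 53.45
position: [0.492, -0.3661, 0.2997]
ee_rot: [-2.376, -2.054, 0.002]
force: [0.8, 0.1, 0.6]
width: 0.803
gripper_force: 0.0
```

{"api": "run_rows", "payload": {"offsets": [[[-0.023,-0.004,0,0,0.8],[0,0,0,0,0.8],[0,0,0,0,0.8],[0,0,0,0,0.8],[0,0,0,0,0.8]]]}}

```text
clock: 53.95
position: [0.4877, -0.3845, 0.3003]
ee_rot: [-2.372, -2.058, -0.001]
force: [0.3, 0.2, 0.4]
width: 0.799
gripper_force: 0.0
```

```bash
python3 g.py .4864 -.3875 .0963
```

```text
t 53.95 p [ 0.4877 -0.3845  0.3003] yaw -8.1 tilt 0.05 F [0.3 0.2 0.4] w 0.799 gf 0.0
tool d [-0.0031 -0.0009  0.204 ] turn 0.0034
```

{"api": "run_rows", "payload": {"offsets": [[[-0.002,-0.0005,0.03,0.003,0.8],[0,0,0.04,0,0.8],[0,0,0.04,0,0.8],[0,0,0.04,0,0.8],[0,0,0.03,0,0.8],[0,0,0.015,0,0.8],[0,0,0.008,0,0.8],[0,0,0,0,0.7],[0,0,0,0,0.6],[0,0,0,0,0.55]]], "squeeze": 25}}

```text
clock: 54.95
position: [0.487, -0.3883, 0.0992]
ee_rot: [2.376, 2.052, 0.001]
force: [0.1, 0.3, -0.4]
width: 0.589
gripper_force: 0.0
```

{"api": "run_rows", "payload": {"offsets": [[[0,0,0,0,0.5],[0,0,0,0,0.45],[0,0,0,0,0.4],[0,0,0,0,0.4],[0,0,0,0,0.4],[0,0,0,0,0.4],[0,0,0,0,0.4]]]}}

```text
clock: 55.65
position: [0.4867, -0.388, 0.0987]
ee_rot: [2.377, 2.052, 0.001]
force: [-1.1, 1.5, 5.4]
width: 0.503
gripper_force: 25.0
```

```bash
python3 g.py .4864 -.3875 .0963
```

```text
t 55.65 p [ 0.4867 -0.388   0.0987] yaw -8.39 tilt 0.07 F [-1.1  1.5  5.4] w 0.503 gf 25.0
tool d [ 0.0005 -0.0003  0.0024] turn -0.0015
```

{"api": "run_rows", "payload": {"offsets": [[[0,0,-0.005,0,0.4],[0,0,-0.02,0,0.4],[0,0,-0.035,0,0.4],[0,0,-0.04,0,0.4],[0,0,-0.04,0,0.4],[0,0,-0.04,0,0.4],[0,0,-0.02,0,0.4],[0,0,0,0,0.4],[0,0,0,0,0.4]]]}}

```text
clock: 56.55
position: [0.4861, -0.3873, 0.297]
ee_rot: [-2.377, -2.053, -0.001]
force: [-0.7, 0.9, -2.9]
width: 0.499
gripper_force: 25.0
```

```bash
python3 g.py .6071 -.0383 .1683
```

```text
t 56.55 p [ 0.4861 -0.3873  0.297 ] yaw -8.38 tilt 0.05 F [-0.7  0.9 -2.9] w 0.499 gf 25.0
tool d [0.3628 0.0694 0.1287] turn -0.0013
```

{"api": "run_rows", "payload": {"offsets": [[[0.02,0.004,0,0,0.4],[0.034,0.0065,0,0,0.4],[0.038,0.0073,0,0,0.4],[0.038,0.0073,0,0,0.4],[0.038,0.0073,0,0,0.4],[0.038,0.0073,0,0,0.4],[0.038,0.0073,0,0,0.4],[0.038,0.0073,0,0,0.4],[0.034,0.0065,0,0,0.4],[0.026,0.005,0,0,0.4]]]}}

```text
clock: 57.55
position: [0.601, -0.0557, 0.2953]
ee_rot: [-2.373, -2.054, 0.004]
force: [0.0, -0.6, -2.7]
width: 0.501
gripper_force: 25.0
```

{"api": "run_rows", "payload": {"offsets": [[[0.0203,0.0036,0,0,0.4],[0,0,0,0,0.4],[0,0,0,0,0.4],[0,0,0.03,0,0.4],[0,0,0.03,0,0.4],[0,0,0.03,0,0.4],[0,0,0.016,0,0.4],[0,0,0,0,0.4],[0,0,0,0,0.4]]]}}

```text
clock: 58.45
position: [0.608, -0.0404, 0.1923]
ee_rot: [2.379, 2.051, -0.0]
force: [0.2, 0.3, -3.2]
width: 0.495
gripper_force: 25.0
```

```bash
python3 g.py .6073 -.0388 .1707
```

```text
t 58.45 p [ 0.608  -0.0404  0.1923] yaw -8.45 tilt 0.03 F [ 0.2  0.3 -3.2] w 0.495 gf 25.0
tool d [ 0.0014 -0.0009  0.0216] turn -0.0026
```

{"api": "run_rows", "payload": {"offsets": [[[0.001,-0.001,0.008,-0.0026,0.4],[0,0,0.008,0,0.4],[0,0,0.003,0,0.4],[0,0,0.001,0,0.4],[0,0,0.001,0,0.4],[0,0,0.001,0,0.4],[0,0,0,0,0.4],[0,0,0,0,0.4]]]}}

```text
clock: 59.25
position: [0.6071, -0.0383, 0.1706]
ee_rot: [-2.375, -2.056, -0.001]
force: [-3.8, 1.2, 5.7]
width: 0.5
gripper_force: 25.0
```

```bash
python3 g.py .6073 -.0388 .1707
```

```text
t 59.25 p [ 0.6071 -0.0383  0.1706] yaw -8.24 tilt 0.05 F [-3.8  1.2  5.7] w 0.5 gf 25.0
tool d [-0.0004  0.0003 -0.0001] turn 0.0011
```

Released next, then back off over the mat and compare with the start pictures.

{"api": "run_rows", "payload": {"offsets": [[[0,0,0,0,0.55],[0,0,0,0,0.6],[0,0,0,0,0.8],[0,0,-0.02,0,0.8],[0,0,-0.03,0,0.8],[0,0,-0.04,0,0.8],[0,0,-0.04,0,0.8],[0,0,0,0,0.8],[-0.03,-0.01,0,0,0.8],[-0.038,-0.013,0,0,0.8]]]}}

```text
clock: 60.25
position: [0.575, -0.1009, 0.2992]
ee_rot: [2.371, 2.062, 0.001]
force: [0.3, -1.6, -0.7]
width: 0.797
gripper_force: 0.0
```

{"api": "run_rows", "payload": {"offsets": [[[-0.04,-0.013,0,0,0.8],[-0.04,-0.013,0,0,0.8],[-0.04,-0.013,0,0,0.8],[-0.04,-0.013,0,0,0.8],[-0.04,-0.013,0,0,0.8],[-0.03,-0.01,0,0,0.8],[-0.02,-0.005,0,0,0.8],[0,0,0,0,0.8],[0,0,0,0,0.8],[0,0,0,0,0.8]]]}}

```text
clock: 61.25
position: [0.4602, -0.337, 0.2993]
ee_rot: [-2.373, -2.058, -0.001]
force: [0.1, 0.3, -0.1]
width: 0.8
gripper_force: 0.0
```

Run:
```python
from h import *
t=shot('top','t6.png');s=shot('scene','s6.png')
for n in 'viewfinder gearbox adapter plate filter_case lens reel'.split():print(n,find(t,n),find(s,n))
f=lambda a,x,y,w,h,k:cv2.resize(a[y:y+h,x:x+w],None,fx=k,fy=k,interpolation=2)
o=np.vstack([np.hstack([f(cv2.imread('pics/top0.png'),222,108,134,100,2.9),f(t['image'],222,108,134,100,2.9)]),np.hstack([f(cv2.imread('pics/scene0.png'),295,140,134,100,2.9),f(s['image'],295,140,134,100,2.9)])])
cv2.imwrite('pics/cmp.png',o)
```

```text
viewfinder [(0.85, [0.622, 0.1042, 0.1323])] [(0.83, [0.6432, 0.0971, 0.1309])]
gearbox [(0.96, [0.5955, -0.0368, 0.1484])] [(0.58, [0.6224, -0.047, 0.1396])]
adapter [(0.7, [0.6125, 0.0338, 0.0902])] [(0.8, [0.6337, 0.0222, 0.1023]), (0.35, [0.6441, 0.0945, 0.135])]
plate [(0.97, [0.4161, 0.321, 0.0174])] [(0.88, [0.4311, 0.3196, 0.0206])]
filter_case [(0.76, [0.5453, 0.3442, 0.0244])] [(0.65, [0.56, 0.3381, 0.0216]), (0.53, [0.6792, -0.0007, 0.072])]
lens [(0.82, [0.359, -0.1089, 0.0798])] [(0.74, [0.3846, -0.1245, 0.075]), (0.67, [0.6331, 0.0212, 0.1021])]
reel [(0.82, [0.3972, 0.1013, 0.0157])] [(0.77, [0.4059, 0.0943, 0.0175])]
```

View pics/cmp.png

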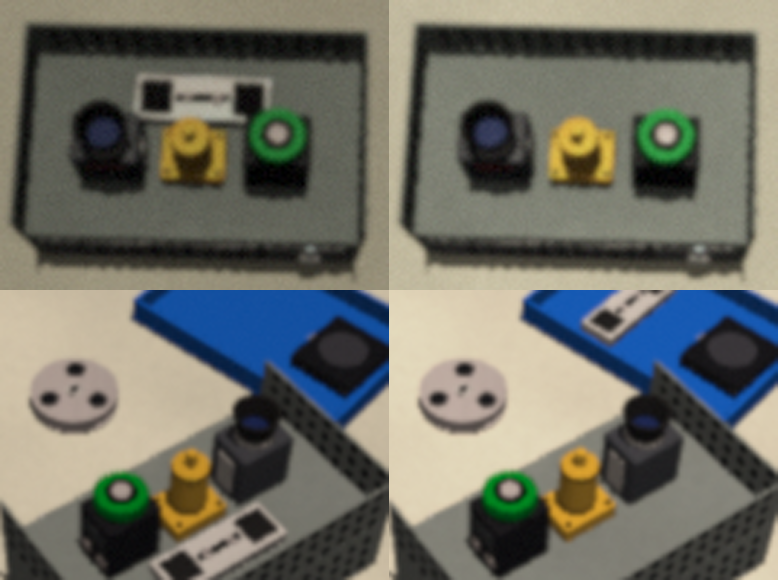

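The before and after views match within 1–2 px for all three objects (viewfinder (100,130), adapter (190,140), gearbox (277,135) in each panel). The plate lies in the tray, so I'm handing in.

```bash
python3 -c "
from cell import workorder
print(workorder.sign_off())"
```

```text
the job is handed in; nothing more can be done
None
```

The job is handed in: the plate lies flat in the tray; the viewfinder, gearbox and adapter are back on their spots to within about 2–3 mm by camera; reel, lens and filter case show no movement; sign-off returned no verdict.

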